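# Swap hot-air nozzles from the caddy

## Task

Change over the hot-air nozzles: put the square nozzle that stands on the bench back into its own square well in the caddy, mouth down and fully home, and let go of it. Then swing the caddy's cover flap open so that it stands up by itself, draw the slot nozzle beneath it up out of its well, and present it: hold it upright, mouth down, in front of the caddy (on the robot's side of it) and at least 15 cm above the bench. Finish while still holding it there, with the square nozzle home and the flap open, and leave the round nozzle and the other loose things where they are.

Things in the scene. Friction and masses are not known exactly. Their poses are not given: they have to be found in the camera images.
- caddy: Grey sheet-metal nozzle caddy, fixed, 94 mm deep (x), 235 mm wide (y). Origin on the bench under its centre; its front faces its own -x, the robot. Left part (own y +9.5 to +117.5 mm): open bay, two black wells one behind the other, tops 36 mm above the bench. Right part (y -117.5 to +9.5): compartment, 2 mm walls 75 mm high, inside 90 by 123 mm, black floor at 36 mm, closed by the flap.
- square_seat (a point): Centre of the mouth of the square well (27 mm square through hole, 30 mm deep, 2 mm lead-in), on top of its black block, 36 mm above the bench; axes along the hole's sides. In the open bay, in front or behind (it swaps with the round well), 54 mm from the compartment wall. Its card shows a square. A nozzle fully home rests with its flange on the block.
- round_seat (a point): Centre of the mouth of the round well (21 mm bore), 44 mm from the square one in the same bay; it stays empty. A card beside it shows a circle.
- square_nozzle_center (a point): Steel nozzle, 63 mm high, 70 g: open round collar 28 mm wide at 31 to 63 mm above the mouth edge, 3 mm flange below it, mouth part 28 mm high. Square mouth part 24 by 24 mm, square 34 mm flange; stands mouth down on the bench. Point on the axis, half-way up (31.5 mm above the mouth edge; 3.5 mm above the seat when home); z along the axis to the collar, x and y along the sides of the square.
- slot_nozzle_center (a point): Steel nozzle, 63 mm high, 70 g: open round collar 28 mm wide at 31 to 63 mm above the mouth edge, 3 mm flange below it, mouth part 28 mm high. Slot-shaped mouth part 12 (x) by 34 mm (y), flange 32 by 44 mm; hangs mouth down in the well of the covered compartment, 28 mm deep in it, collar 39 to 71 mm above the bench. Point on the axis, half-way up (31.5 mm); z along the axis to the collar.
- flap (a joint): Opening angle of the cover flap (rad): 0 shut, 1.57 upright, stop at 1.83. Stiff friction hinge: the flap stays where it is left; about 2 N at the pull bar moves it.
- flap_bar (a point): Middle of the flap's pull bar: rubber-sleeved round bar, 10 mm in diameter, 36 mm long along y, at the end of a 30 mm wide tongue in front of the flap; it overhangs the front wall by 25 mm, 77 mm above the bench when shut, free at both ends and below. It turns with the flap, 119.5 mm from the hinge.
- flap_hinge (a point): Middle of the flap's hinge line, on the rear top edge of the compartment, 76.5 mm above the bench; y along the hinge. Opening lifts the bar up and back over the hinge, away from the robot. Flap plate 129 mm wide, 96 mm deep, 2 mm thick.
- round_nozzle_center (a point): Steel nozzle, 63 mm high, 70 g: open round collar 28 mm wide at 31 to 63 mm above the mouth edge, 3 mm flange below it, mouth part 28 mm high. Round mouth part 18 mm wide, round 32 mm flange; stands mouth down on the bench left of the caddy and stays there. Point on the axis, half-way up.
- solder_reel_center (a point): Bystander: reel of solder wire, 60 mm in diameter, 28 mm high, lying flat; its centre.
- driver_center (a point): Bystander: precision screwdriver lying on the bench, 117 mm long (along its y), 12 mm thick; its middle.
- tweezers_center (a point): Bystander: steel tweezers lying on the bench, 125 mm long (along its y), 14 mm wide, 9 mm high; their middle.
- spare_seat (a point): Centre of the mouth of the slot nozzle's well in the covered compartment (15 by 37 mm hole), 36 mm above the bench, 54 mm to the right of the caddy's origin, 10 mm in front of it.
There are look-alikes about, which are no part of the job. Leave any purple or turquoise look-alike of the part that bears square_nozzle_center alone.

How it is judged:
By the outcome, as a careful person would: the job done as asked, in the order asked, and still so for the second after the job is handed in, while the arm keeps its last pose, push and grip.
It also fails if it takes over 64 s, if anything falls off the work surface, if the arm or the gripper's body presses on something with over 40 N, if the wrist force passes 120 N, or if a joint passes its speed limit or range.

## Robot

A 6-joint arm with a two-finger parallel gripper is mounted at the origin on a cart in front of the work surface, level with it; the furniture and walls round the work are solid. World frame = base frame: x ahead of the robot, y to its left, z up, the work surface at z = 0. Lengths are in m, angles in rad, forces in N, time in s.
With the tool pointing down it reaches from about 0.35 to 0.975 m from the base axis. Payload 4.9 kg.
Tool frame: the origin (TCP) lies midway between the tips of the shut fingers; the grasp point (between the pads) lies 19 mm behind it; z points along the fingers, y is the line along which they close (so a half turn about z gives the same grasp; the last joint's range is limited). The gripper opens to 85 mm and grips with 20 to 120 N. Pads are 22 mm wide; open, the fingers measure 114 mm over their backs; the gripper's body (76 mm by 85 mm) begins 54 mm behind the grasp point. The pads swing forward as they close: fully open they stand 13 mm farther back than shut.
Start: joints at [-1.29, 0.053, 1.613, -0, 1.476, -0.119], TCP at [0.243, -0.576, 0.231] pointing down, gripper open.
Joint ranges: [-3.01, 3.01], [-1.01, 2.22], [0.06, 2.58], [-1.02, 4.17], [0.09, 2.62], [-3.14, 3.14]. Speed limits (rad/s): [2.57, 2.57, 3.14, 3.14, 3.14, 3.14].

## Interface

Orientations are given as a unit quaternion [w, x, y, z].
In Python, from plant import * gives the robot as it stands.
- The arm moves only by the tool jog_arm, never from a script. Its argument "targets" is a list of rows, each a list of 3 entries, a list of its own where there are three numbers: the shift along the tool's x, y, z in units of 25 mm (1.0 is 25 mm), then the turn, a rotation vector about the tool's x, y, z in units of 8 degrees (1.0 is 8 degrees), then the opening in per cent of the stroke, from 0 (shut) to 100 (fully open). A call has 1 to 8 rows; each row is the pose to reach, as a shift and turn from the pose commanded when the call began, along the tool's axes at that moment; what a row does not reach only later rows make up. A row lasts 1/8 s, in which the tool goes at most 62.5 mm and 10.7 degrees, less where a joint would pass 70% of its speed; a pose out of reach is approached as far as the arm can. A call with a gripper value outside its range is refused whole. The fingers move at their own pace and stop on an object; the grip force is fixed at half the most. Time passes only in rows, so rows that repeat a pose let the fingers close. It gives the time, the measured TCP pose, the force, the opening and the grip force at its end, in the units of the state.
- state(): the state, without advancing time (a new reading comes with each control period).
- grab_frame(name): name is "scene" or "side" or "wrist"; returns (picture, depth): 420x560x3 uint8, red, green, blue; 420x560 float32, m along the optical axis (not along the pixel's ray), 0 where there is no reading.
- camera_params(name): a dict with "fovy" (degrees; the focal length in pixels is half the picture's height over the tangent of half this angle, whatever the lens; pixels are square), "cx", "cy" (the principal point, pixels), "rvec" (rotation vector, rad) and "tvec" (3), from world to camera coordinates, as OpenCV has them; the wrist camera has in their place "hand_eye" (4x4, takes a point from camera to tool coordinates, whose origin is the TCP and whose axes are the flange's). Camera axes: x right, y down, z forward; pixel columns grow to the right and rows downward; lengths in m; the calibration is good to about 2 mm. A picture is of the moment at which its call begins: read the wrist's pose just before it. camera_params takes no time and is no camera call.
- job_done(): hands the job in; it is judged then, once.
The state is a dict: "time": time; "joint_pos": joint angles; "joint_vel": joint speeds; "joint_efforts": joint torques, N m; "tool_pos": TCP position; "tool_rot": TCP orientation; "contact_force": force on the tool from outside, world axes, zero at the start; "ft_torque": the same for the moment, N m; "gripper_width": opening from 0.0 (shut) to 1.0 (fully open); "grasp_force": force on a finger pad.
Only numpy, scipy, OpenCV 4.12 (cv2) and the standard library are available. Lean on these libraries where they do the work, as an engineer would, in place of code of your own. Each camera call takes 0.05 s, during which the arm holds its last target. There are 200 camera calls.

## Working session

There is one attempt and no reset: what is moved stays moved. The work goes in short steps, Python scripts to look and compute and a tool call to move; the robot and the scene stay as the last step left them, time stands still between calls to the robot, and variables do not carry over. Pictures are saved under pics/ and viewed, at most 10 in all, crops included, and the job is handed in when it is done.

Besides the shell and the picture viewer there is one more tool, called after "Emit:" as name(argument=value, ...) on one line, values as JSON. jog_arm: Moves the arm, as the interface text tells. Its arguments: {"type":"object","properties":{"targets":{"type":"array"}},"required":["targets"]}

```bash
ls; mkdir -p pics; cat > h.py <<'E'
from plant import *
import numpy as np, cv2
from scipy.spatial.transform import Rotation as R
def K(p):
    f=210/np.tan(np.radians(p['fovy'])/2); return f,p['cx'],p['cy']
def cloud(name,st=None):
    st=state(); im,d=grab_frame(name); p=camera_params(name); f,cx,cy=K(p)
    v,u=np.mgrid[:420,:560]
    P=np.stack([(u-cx)/f*d,(v-cy)/f*d,d],-1)
    if 'rvec' in p:
        M=R.from_rotvec(np.ravel(p['rvec'])).as_matrix(); W=(P-np.ravel(p['tvec']))@M
    else:
        H=np.array(p['hand_eye']); T=P@H[:3,:3].T+H[:3,3]
        q=st['tool_rot']; W=T@R.from_quat(q,scalar_first=True).as_matrix().T+st['tool_pos']
    W[d==0]=np.nan
    return im,W
def save(n,im): cv2.imwrite('pics/'+n+'.png',im[:,:,::-1])
E
python3 - <<'E'
from h import *
print(state())
for n in ('scene','side','wrist'):
    print(n,camera_params(n))
    im,W=cloud(n); np.savez(n+'.npz',im=im,W=W)
    save(n+'0',im)
E
```

```text
pics
{'time': 0.0, 'joint_pos': array([-1.29003672e+00,  5.33766285e-02,  1.61431495e+00,  4.28322264e-05,
        1.47598208e+00, -1.18983995e-01]), 'joint_vel': array([ 7.13657813e-04,  1.06358246e-03,  4.65915930e-04, -1.27998729e-04,
       -9.87752300e-04,  2.72693473e-05]), 'joint_efforts': array([ 3.29103903e-03, -3.93671143e+01, -3.70175958e+01,  1.94202189e-04,
        6.95652081e-03,  7.03009661e-06]), 'tool_pos': array([ 0.24308486, -0.57511116,  0.23003824]), 'tool_rot': array([-1.03882308e-03,  9.80091916e-01,  1.98541567e-01, -6.28241277e-05]), 'contact_force': array([ 0.41164428, -0.1601976 ,  0.18464685]), 'ft_torque': array([-0.06165002,  0.00033312,  0.00052749]), 'grasp_force': 0.0, 'gripper_width': 0.998584347684949}
scene {'fovy': 54.036405739514045, 'cx': 281.3434264458377, 'cy': 208.52076957653668, 'rvec': array([ 0.87829962, -2.38470707,  1.23891646]), 'tvec': array([0.57033555, 0.12821626, 0.83032301])}
side {'fovy': 48.52265563148637, 'cx': 272.8775872706407, 'cy': 204.57016683620483, 'rvec': array([ 0.93663237, -2.72625305,  0.75302135]), 'tvec': array([0.55906479, 0.11756107, 0.89206773])}
wrist {'fovy': 60.50347497954998, 'cx': 281.4247190912949, 'cy': 209.27797022706577, 'hand_eye': array([[ 7.31203590e-05, -9.53402985e-01, -3.01699756e-01,
         7.61367778e-02],
       [ 9.99998994e-01,  4.97068642e-04, -1.32842812e-03,
        -3.96997657e-04],
       [ 1.41649283e-03, -3.01699356e-01,  9.53402062e-01,
        -1.42774443e-01],
       [ 0.00000000e+00,  0.00000000e+00,  0.00000000e+00,
         1.00000000e+00]])}
```

View pics/scene0.png

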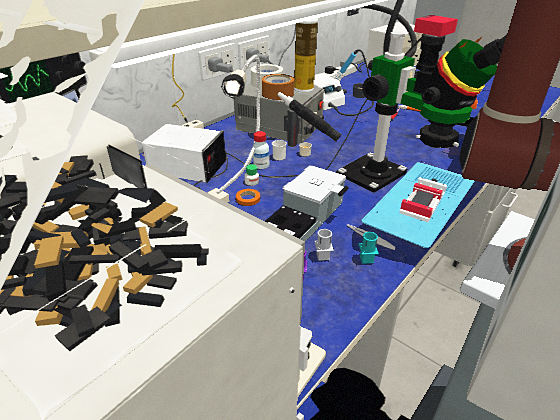

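View pics/side0.png

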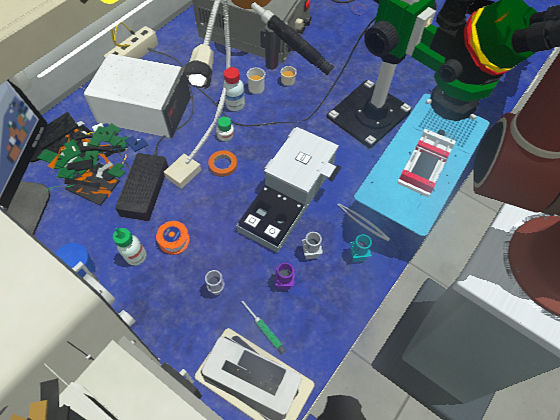

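The side view shows the caddy with its flap at (300,160), open bay at (270,215), the steel square nozzle at (313,243), the round one at (213,282), purple at (284,275), and turquoise at (362,247).

```bash
python3 - <<'E'
from h import *
d=np.load('side.npz'); im,W=d['im'],d['W']
for n,(u,v) in dict(flapc=(300,160),bar=(330,170),bar2=(333,177),baymid=(270,215),sq=(313,243),sqrim=(309,237),rnd=(213,274),pur=(284,270),turq=(362,240),flapL=(280,158),reel=(172,237),drv=(268,333),twz=(365,222),cardA=(253,217),cardB=(272,230)).items():
    print(n,(u,v),W[v,u].round(3))
# flap plane corners
z=W[...,2]; 
m=((z>.070)&(z<.085)); m[:, :230]=0; m[:,350:]=0; m[:120]=0; m[215:]=0
pts=W[m][:,:2].astype(np.float32); print(len(pts),cv2.minAreaRect(pts), np.median(z[m]))
c=im[110:290,190:390]; save('crop1',cv2.resize(c,None,fx=4,fy=3.3,interpolation=cv2.INTER_CUBIC)[:594,:800])
E
```

```text
flapc (300, 160) [0.516 0.161 0.08 ]
bar (330, 170) [0.456 0.145 0.081]
bar2 (333, 177) [0.441 0.156 0.082]
baymid (270, 215) [0.5   0.277 0.038]
sq (313, 243) [0.4   0.274 0.037]
sqrim (309, 237) [0.411 0.273 0.046]
rnd (213, 274) [0.503 0.438 0.046]
pur (284, 270) [0.41  0.351 0.038]
turq (362, 240) [0.331 0.215 0.042]
flapL (280, 158) [0.549 0.183 0.081]
reel (172, 237) [0.62  0.425 0.029]
drv (268, 333) [0.367 0.453 0.013]
twz (365, 222) [ 0.353  0.153 -0.003]
cardA (253, 217) [0.524 0.3   0.037]
cardB (272, 230) [0.477 0.3   0.038]
2941 ((0.5048096776008606, 0.15346014499664307), (0.12829667329788208, 0.1316131353378296), 6.956480503082275) 0.07985403287000815
```

View pics/crop1.png

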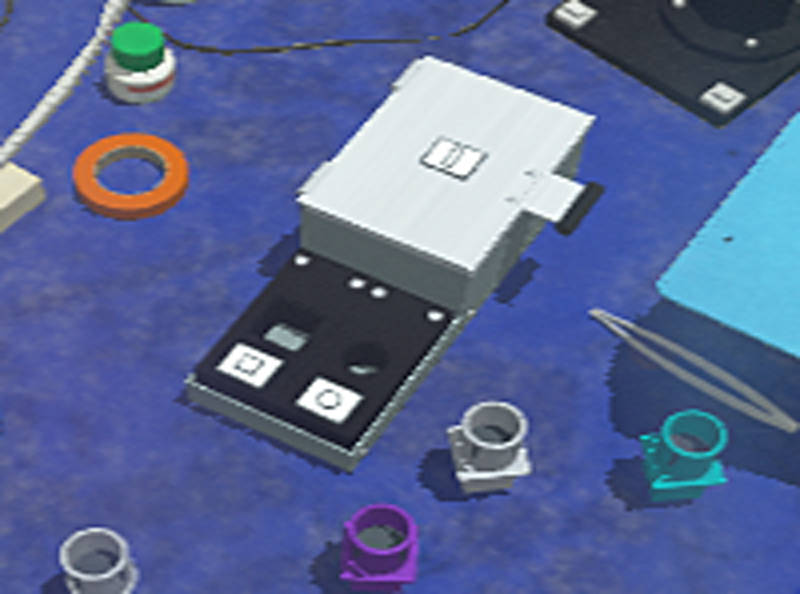

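```bash
cat >> h.py <<'E'
def rot(yaw): # tool down, tool x at yaw
    c,s=np.cos(yaw),np.sin(yaw); return np.array([[c,s,0],[s,-c,0],[0,0,-1.]])
def go(p,Rt,p0=None,R0=None):
    s=state()
    if R0 is None: R0=R.from_quat(s['tool_rot'],scalar_first=True).as_matrix()
    if p0 is None: p0=s['tool_pos']
    a=R0.T@(np.array(p)-p0)/.025; b=R.from_matrix(R0.T@Rt).as_rotvec(degrees=True)/8
    print('shift',a.round(2),'turn',b.round(2))
    return p0,R0
E
python3 - <<'E'
from h import *
for n in('side','scene'):
    W=np.load(n+'.npz')['W']; x,y,z=W[...,0],W[...,1],W[...,2]
    for x0 in np.arange(.2,.8,.1):
        print(n,x0.round(2),[ (round(float(np.nanmax(z[m])),2) if (m:=((x>x0)&(x<x0+.1)&(y>y0)&(y<y0+.1))).sum()>5 else None) for y0 in np.arange(-.6,.5,.1)])
go([.33,-.1,.25],rot(0)); go([.40,.27,.23],rot(0))
E
```

```text
side 0.2 [0.0, 0.0, 0.0, 0.01, 0.37, 0.41, 0.43, 0.3, 0.0, 0.0, 0.06]
side 0.3 [None, 0.0, 0.0, 0.01, 0.37, 0.39, 0.29, 0.01, 0.07, 0.06, 0.06]
side 0.4 [0.01, None, 0.01, 0.01, 0.32, 0.36, 0.08, 0.09, 0.08, 0.07, 0.07]
side 0.5 [0.0, 0.0, 0.0, 0.0, 0.21, 0.32, 0.08, 0.09, 0.08, 0.04, 0.07]
side 0.6 [None, 0.0, 0.0, 0.0, 0.01, 0.13, 0.01, 0.32, 0.33, 0.5, 0.13]
side 0.7 [None, 0.01, 0.01, 0.11, 0.14, 0.16, 0.11, 0.32, 0.41, 0.45, 0.45]
side 0.8 [None, None, 0.01, 0.0, 0.15, 0.17, 0.23, 0.1, 0.33, 0.04, 0.45]
scene 0.2 [0.27, -0.75, -0.75, 0.01, 0.03, 0.41, 0.48, 0.3, 0.03, 0.0, 0.06]
scene 0.3 [0.0, 0.0, 0.01, 0.01, 0.41, 0.41, 0.29, 0.01, 0.07, 0.06, 0.0]
scene 0.4 [0.01, 0.0, 0.0, 0.01, 0.41, 0.41, 0.08, 0.09, 0.08, 0.04, None]
scene 0.5 [0.01, 0.01, 0.0, 0.0, 0.19, 0.33, 0.08, 0.08, 0.08, 0.04, None]
scene 0.6 [0.37, 0.33, 0.0, 0.0, 0.0, 0.13, 0.01, 0.32, 0.33, None, None]
scene 0.7 [0.37, 0.38, 0.39, 0.39, 0.41, 0.42, 0.43, 0.44, 0.45, 0.45, 0.45]
scene 0.8 [0.18, 0.09, 0.08, 0.38, 0.35, 0.18, 0.26, 0.1, 0.33, 0.45, 0.45]
shift [ 10.6  -16.16  -0.76] turn [-0.01  0.    2.86]
shift [ 18.94 -28.7    0.06] turn [-0.01  0.    2.86]
```

```bash
python3 - <<'E'
from h import *
W=np.concatenate([np.load(n+'.npz')['W'].reshape(-1,3) for n in('side','scene')])
x,y,z=W.T
print('y0',np.arange(-.4,.3,.05).round(2))
for x0 in np.arange(-.05,.6,.05):
    print(round(x0,2),' '.join((f'{z[m].min():.2f}-{z[m].max():.2f}' if (m:=((x>x0)&(x<x0+.05)&(y>y0)&(y<y0+.05)&(z>.1)&(z<1))).sum()>3 else '    .    ') for y0 in np.arange(-.4,.3,.05)))
for n,q in(('side',[(520,60),(545,25),(400,30),(450,110),(480,60),(520,180)]),('scene',[(435,25),(440,60),(480,90),(440,130),(375,85),(500,40)])):
    V=np.load(n+'.npz')['W']
    for u,v in q: print(n,u,v,V[v,u].round(3))
E
```

```text
y0 [-0.4  -0.35 -0.3  -0.25 -0.2  -0.15 -0.1  -0.05 -0.    0.05  0.1   0.15
  0.2   0.25]
-0.05     .         .         .         .         .         .         .         .         .         .         .         .         .         .    
0.0     .         .         .         .         .         .         .         .         .         .         .         .         .         .    
0.05     .         .         .         .         .         .         .         .     0.10-0.11 0.19-0.29     .         .         .         .    
0.1     .         .         .         .         .         .         .         .     0.29-0.41 0.18-0.44 0.20-0.28     .         .         .    
0.15     .         .         .         .         .         .         .         .         .     0.18-0.49 0.19-0.29     .         .         .    
0.2     .         .         .         .         .         .         .     0.36-0.41 0.22-0.43 0.18-0.48 0.18-0.30     .         .         .    
0.25     .         .         .         .         .     0.36-0.37 0.16-0.40 0.16-0.41 0.23-0.25     .         .         .         .         .  
[... 595 characters left out ...]
    .         .         .         .         .     0.19-0.33 0.24-0.29     .         .         .         .         .         .    
0.55     .         .         .         .         .     0.12-0.21 0.10-0.13     .         .         .         .         .         .         .    
side 520 60 [ 0.268 -0.044  0.326]
side 545 25 [ 0.263 -0.034  0.398]
side 400 30 [ 0.469 -0.055  0.273]
side 450 110 [ 0.328 -0.034  0.183]
side 480 60 [ 0.318 -0.018  0.316]
side 520 180 [0.174 0.113 0.268]
scene 435 25 [ 0.387 -0.051  0.406]
scene 440 60 [ 0.36  -0.048  0.342]
scene 480 90 [ 0.271 -0.066  0.294]
scene 440 130 [ 0.328 -0.054  0.193]
scene 375 85 [ 0.484 -0.017  0.27 ]
scene 500 40 [ 0.253 -0.03   0.401]
```

View pics/wrist0.png

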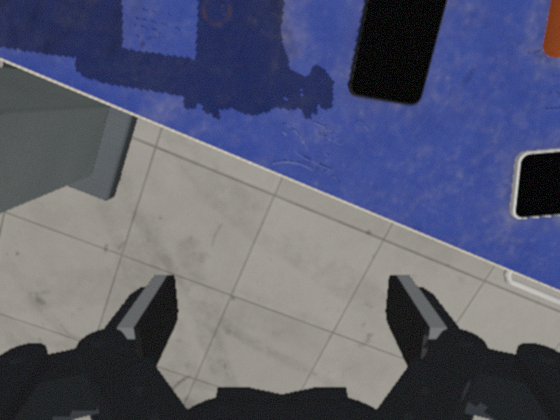

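The wrist view shows the open fingers at the bottom, clear of the bench, with floor and bench edge ahead. The microscope (x .2–.6, y −.2–.03, up to z .41) lies on the way, so I'll go over it.

```bash
python3 - <<'E'
from h import *
R1=R.from_quat(state()['tool_rot'],scalar_first=True).as_matrix()
p=state()['tool_pos']
for a in([.243,-.575,.56],[.36,-.34,.56],[.48,-.1,.56],[.42,.24,.56],[.42,.24,.25]): go(a,rot(0),p,R1)
E
```

```text
shift [  0.    -0.03 -13.19] turn [-0.01  0.    2.86]
shift [  7.97  -6.87 -13.17] turn [-0.01  0.    2.86]
shift [ 16.13 -13.84 -13.16] turn [-0.01  0.    2.86]
shift [ 19.21 -27.31 -13.14] turn [-0.01  0.    2.86]
shift [ 19.21 -27.29  -0.74] turn [-0.01  0.    2.86]
```

Emit:
jog_arm(targets=[[[0,0,-13.2],[0,0,0],100],[[0,0,-13.2],[0,0,0],100],[[0,0,-13.2],[0,0,0],100],[[0,0,-13.2],[0,0,0],100],[[0,0,-13.2],[0,0,0],100],[[0,0,-13.2],[0,0,0],100],[[0,0,-13.2],[0,0,0],100],[[0,0,-13.2],[0,0,0],100]])

```text
time: 1.15
tool_pos: [0.2433, -0.5758, 0.5589]
tool_rot: [-0.002, 0.98, 0.199, -0.0]
contact_force: [-0.3, 0.0, -1.1]
gripper_width: 1.003
grasp_force: 0.0
```

Emit:
jog_arm(targets=[[[2,-1.7,0],[0,0,0.7],60],[[4,-3.4,0],[0,0,1.4],60],[[6,-5.2,0],[0,0,2.1],60],[[8,-6.9,0],[0,0,2.86],60],[[10,-8.6,0],[0,0,2.86],60],[[12,-10.4,0],[0,0,2.86],60],[[14.1,-12.1,0],[0,0,2.86],60],[[16.1,-13.8,0],[0,0,2.86],60]])

```text
time: 2.15
tool_pos: [0.4665, -0.1261, 0.5588]
tool_rot: [-0.001, 1.0, 0.0, -0.002]
contact_force: [1.2, -0.2, 0.5]
gripper_width: 0.603
grasp_force: 0.0
```

```bash
python3 - <<'E'
from h import *
s=state(); print(s['tool_pos'],s['joint_pos'],s['contact_force'])
p,r=go([.42,.24,.56],rot(0)); go([.42,.24,.25],rot(0))
E
```

```text
[ 0.46648723 -0.12614159  0.55875329] [-4.18213785e-01 -2.59712647e-01  1.36517385e+00 -6.52424136e-05
  2.03963388e+00  1.15229850e+00] [ 1.24369574 -0.24797753  0.53606867]
shift [ -1.86 -14.65  -0.02] turn [-0.01  0.02  0.  ]
shift [ -1.82 -14.63  12.38] turn [-0.01  0.02  0.  ]
```

Emit:
jog_arm(targets=[[[-0.4,-2.3,0],[0,0,0],60],[[-0.8,-4.6,0],[0,0,0],60],[[-1.2,-6.9,0],[0,0,0],60],[[-1.6,-9.2,0],[0,0,0],60],[[-2,-11.4,0],[0,0,0],60],[[-2.4,-13.6,0],[0,0,0],60],[[-2.4,-13.6,2.4],[0,0,0],60],[[-2.4,-13.6,4.8],[0,0,0],60]])

```text
time: 3.15
tool_pos: [0.4052, 0.2127, 0.4377]
tool_rot: [0.0, 1.0, 0.001, -0.001]
contact_force: [0.5, 0.6, -0.5]
gripper_width: 0.598
grasp_force: 0.0
```

Emit:
jog_arm(targets=[[[0,0,2],[0,0,0],60],[[0,0,4],[0,0,0],60],[[0,0,6],[0,0,0],60],[[0,0,7.6],[0,0,0],60],[[0,0,7.6],[0,0,0],60]])

```text
time: 3.78
tool_pos: [0.4027, 0.2108, 0.2452]
tool_rot: [0.002, 1.0, 0.0, -0.005]
contact_force: [-0.4, -0.3, 0.1]
gripper_width: 0.599
grasp_force: 0.0
```

```bash
python3 - <<'E'
from h import *
s=state(); print(s['time'],s['tool_pos'],s['joint_pos'])
im,W=cloud('wrist'); np.savez('w1.npz',im=im,W=W); save('w1',im)
E
```

```text
3.775 [0.40268164 0.2107748  0.24519367] [ 3.18224667e-01 -3.74326532e-01  1.96893965e+00  3.28387204e-06
  1.55816138e+00  1.88856133e+00]
```

View pics/w1.png

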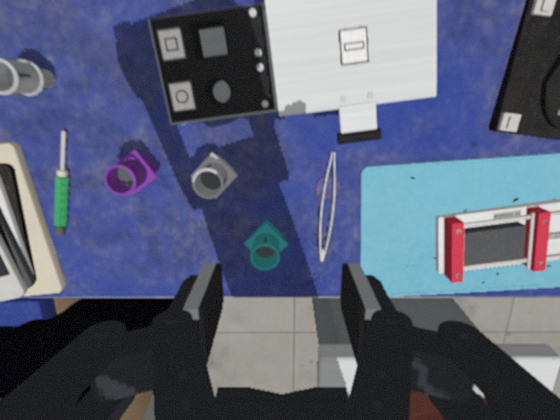

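The wrist view shows the square well at (213,41) (rear), round well at (221,91), steel square nozzle collar at (208,180) turned about 40°, and the pull bar at (358,136).

```bash
cat >> h.py <<'E'
def rect(W,m,name):
    pts=W[m]; r=cv2.minAreaRect(pts[:,:2].astype(np.float32)); print(name,m.sum(),np.round(r[0],4),np.round(r[1],4),round(r[2],1),'z',np.nanpercentile(pts[:,2],[5,50,95]).round(4)); return r
def box(m,u0,u1,v0,v1):
    k=np.zeros_like(m); k[v0:v1,u0:u1]=1; return m&k
E
python3 - <<'E'
from h import *
d=np.load('w1.npz'); im,W=d['im'],d['W']; z=W[...,2]; g=im.mean(2)
print('bench z',np.nanmedian(z[225:240,100:200]))
n=box(np.ones((420,560),bool),185,243,145,205)
rect(W,n&(z>.024)&(z<.034),'flange')
rect(W,n&(z>.056)&(z<.07),'rim')
rect(W,box((z>.03)&(z<.045),145,275,0,125),'bay')
rect(W,box((z>.07)&(z<.09),262,440,0,116),'flap')
rect(W,box((z>.065)&(z<.09),336,385,128,146),'bar')
rect(W,box((z<.028)&(z>-.02),195,232,24,60),'sqhole')
rect(W,box((z<.028)&(z>-.02),208,235,76,106),'rdhole')
for u,v in((172,44),(181,97),(354,46)): print(W[v,u].round(4))
E
```

```text
bench z 0.0002143857960093254
flange 353 [0.3983 0.2785] [0.034  0.0343] 46.0 z [0.0299 0.0312 0.0326]
rim 334 [0.3986 0.2783] [0.0283 0.0281] 87.0 z [0.0571 0.063  0.0644]
bay 9981 [0.5011 0.2714] [0.0887 0.0982] 7.2 z [0.0348 0.0364 0.0382]
flap 17931 [0.5037 0.1541] [0.0847 0.1379] 0.2 z [0.0782 0.0797 0.0814]
bar 636 [0.4445 0.1458] [0.0135 0.0363] 0.5 z [0.0809 0.0835 0.0854]
sqhole 911 [0.5238 0.2753] [0.026  0.0254] 7.3 z [0.0051 0.0067 0.0244]
rdhole 382 [0.479  0.2705] [0.018  0.0181] 43.1 z [0.0052 0.0067 0.0239]
[0.5197 0.3076 0.0377]
[0.4749 0.3033 0.0385]
[0.5135 0.1541 0.0814]
```

```bash
python3 - <<'E'
from h import *
Y=np.radians(46)
p,r=go([.3985,.2784,.12],rot(Y)); go([.3985,.2784,.036],rot(Y))
E
```

```text
shift [-0.21 -2.69  5.14] turn [-0.    0.04 -5.75]
shift [-0.19 -2.7   8.5 ] turn [-0.    0.04 -5.75]
```

Emit:
jog_arm(targets=[[[-0.2,-1.3,1.5],[0,0,-1.2],60],[[-0.2,-2.7,2.5],[0,0,-2.4],60],[[-0.2,-2.7,3.5],[0,0,-3.6],60],[[-0.2,-2.7,4.5],[0,0,-4.8],60],[[-0.2,-2.7,5.1],[0,0,-5.75],60],[[-0.2,-2.7,5.1],[0,0,-5.75],60],[[-0.2,-2.7,5.1],[0,0,-5.75],60]])

```text
time: 4.7
tool_pos: [0.4021, 0.2799, 0.1259]
tool_rot: [-0.0, 0.921, 0.39, 0.002]
contact_force: [0.2, -0.2, 0.3]
gripper_width: 0.598
grasp_force: 0.0
```

```bash
python3 - <<'E'
from h import *
s=state(); print(s['time'],s['tool_pos'])
im,W=cloud('wrist'); save('w2',im); z=W[...,2]
m=(z>.055)&(z<.068)&(np.hypot(W[...,0]-.3985,W[...,1]-.278)<.025)
rect(W,m,'rim')
m=(z>.024)&(z<.034)&(np.hypot(W[...,0]-.3985,W[...,1]-.278)<.035)
rect(W,m,'flange')
Y=np.radians(46); go([.3985,.2784,.036],rot(Y))
E
```

```text
4.7 [0.40214862 0.27992459 0.12591886]
rim 825 [0.3988 0.2784] [0.0289 0.0288] 58.9 z [0.056  0.0626 0.0639]
flange 678 [0.399  0.2788] [0.0332 0.0339] 46.3 z [0.03   0.0312 0.0325]
shift [-0.16 -0.06  3.59] turn [ 0.01 -0.02 -0.01]
```

Emit:
jog_arm(targets=[[[-0.15,-0.05,1.6],[0,0,0],60],[[-0.15,-0.05,3],[0,0,0],60],[[-0.15,-0.05,3.6],[0,0,0],60],[[-0.15,-0.05,3.6],[0,0,0],60],[[-0.15,-0.05,3.6],[0,0,0],60]])

```text
time: 5.38
tool_pos: [0.3988, 0.2782, 0.0356]
tool_rot: [-0.0, 0.92, 0.391, 0.002]
contact_force: [0.1, -0.1, 0.4]
gripper_width: 0.603
grasp_force: 0.0
```

```bash
python3 - <<'E'
from h import *
s=state(); print(s['time'],s['tool_pos'],s['contact_force'])
Y=np.radians(46); go([.3988,.2785,.036],rot(Y))
E
```

```text
5.375 [0.39880629 0.27820259 0.03564662] [ 0.07424325 -0.12631813  0.39830566]
shift [ 0.01 -0.01 -0.01] turn [ 0.01 -0.02  0.  ]
```

Emit:
jog_arm(targets=[[[0,0,0],[0,0,0],0],[[0,0,0],[0,0,0],0],[[0,0,0],[0,0,0],0],[[0,0,0],[0,0,0],0],[[0,0,0],[0,0,0],0]])

```text
time: 6.0
tool_pos: [0.3986, 0.2781, 0.0354]
tool_rot: [-0.0, 0.92, 0.391, 0.001]
contact_force: [-1.2, -1.0, 6.7]
gripper_width: 0.308
grasp_force: 58.9
```

Emit:
jog_arm(targets=[[[0,0,-1],[0,0,0],0],[[0,0,-2.5],[0,0,0],0],[[0,0,-4.2],[0,0,0],0],[[0,0,-4.2],[0,0,0],0],[[0,0,-4.2],[0,0,0],0]])

```text
time: 6.62
tool_pos: [0.3968, 0.2773, 0.1379]
tool_rot: [0.0, 0.92, 0.391, -0.001]
contact_force: [-0.7, -0.1, -0.4]
gripper_width: 0.307
grasp_force: 59.2
```

```bash
python3 - <<'E'
from h import *
s=state(); print(s['time'],s['tool_pos'],s['contact_force'],s['gripper_width'],s['grasp_force'])
# pose above the square well, nozzle yaw to 7.2
Y=np.radians(7.2); go([.5238,.2753,.140],rot(Y)); go([.49,.272,.19],rot(Y))
E
```

```text
6.625 [0.3967894  0.27725432 0.13794649] [-0.70201789 -0.08142431 -0.36771576] 0.3065103219933229 59.16588306427002
shift [ 3.47  3.71 -0.09] turn [-0.    0.01  4.85]
shift [ 2.44  2.83 -2.09] turn [-0.    0.01  4.85]
```

```bash
python3 - <<'E'
from h import *
W=np.concatenate([np.load(n+'.npz')['W'].reshape(-1,3) for n in('side','scene')])
x,y,z=W.T
print('y0',np.arange(0,.45,.05).round(2))
for x0 in np.arange(.55,.8,.025):
    print(round(x0,3),' '.join((f'{z[m].min():.2f}-{z[m].max():.2f}' if (m:=((x>x0)&(x<x0+.025)&(y>y0)&(y<y0+.05)&(z>.09)&(z<1))).sum()>1 else '    .    ') for y0 in np.arange(0,.45,.05)))
E
```

```text
y0 [0.   0.05 0.1  0.15 0.2  0.25 0.3  0.35 0.4 ]
0.55     .         .         .         .         .         .         .         .         .    
0.575     .         .         .         .         .         .         .         .         .    
0.6     .         .         .         .         .     0.29-0.32     .         .         .    
0.625     .         .         .         .     0.30-0.32 0.28-0.33     .     0.50-0.50     .    
0.65     .         .         .         .     0.30-0.33 0.29-0.33     .     0.48-0.50     .    
0.675     .         .         .     0.31-0.32 0.31-0.32     .         .         .         .    
0.7     .         .     0.31-0.32 0.31-0.32     .         .         .         .         .    
0.725 0.40-0.43 0.09-0.43 0.31-0.44 0.40-0.44 0.40-0.45 0.40-0.45 0.40-0.45 0.40-0.45 0.40-0.45
0.75 0.35-0.41 0.09-0.41 0.31-0.43 0.35-0.44 0.35-0.43 0.35-0.45 0.35-0.45 0.35-0.45 0.35-0.45
0.775 0.09-0.39 0.09-0.39 0.35-0.39 0.35-0.39 0.35-0.39 0.33-0.39 0.34-0.45 0.35-0.45 0.35-0.45
```

```bash
python3 - <<'E'
from h import *
go([.528,.242,.145],rot(np.radians(97)))
E
```

```text
shift [ 2.63  4.76 -0.29] turn [-0.01  0.01 -6.37]
```

Emit:
jog_arm(targets=[[[0.3,0.6,-0.3],[0,0,-1.2],0],[[0.8,1.4,-0.3],[0,0,-2.4],0],[[1.3,2.3,-0.3],[0,0,-3.6],0],[[1.8,3.2,-0.3],[0,0,-4.8],0],[[2.3,4.2,-0.3],[0,0,-6],0],[[2.6,4.8,-0.3],[0,0,-6.4],0],[[2.6,4.8,-0.3],[0,0,-6.4],0],[[2.6,4.8,-0.3],[0,0,-6.4],0]])

```text
time: 7.62
tool_pos: [0.5275, 0.2409, 0.1447]
tool_rot: [-0.001, 0.661, 0.75, -0.001]
contact_force: [-0.3, 0.4, -1.1]
gripper_width: 0.314
grasp_force: 59.2
```

```bash
python3 - <<'E'
from h import *
s=state(); print(s['time'],s['tool_pos'],s['contact_force'],s['joint_pos'])
im,W=cloud('wrist'); np.savez('w3.npz',im=im,W=W,p=s['tool_pos'],q=s['tool_rot']); save('w3',im)
E
```

```text
7.625 [0.5274961  0.24086406 0.14465065] [-0.31188671  0.35285604 -1.08125249] [2.99923940e-01 1.70573609e-02 1.79770394e+00 2.36561593e-04
 1.32999809e+00 1.74451125e-01]
```

View pics/w3.png

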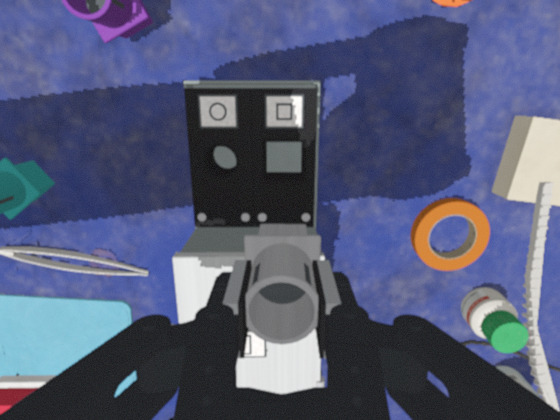

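The wrist view shows the square well mouth at (284,157), its card at (284,111), and the held nozzle with its collar rim at (280,305) and flange edge at (282,235).

```bash
cat > hole.py <<'E'
from h import *
def mouth(W,z0,cam,m):  # project pixels below the mouth back on plane z0
    P=W[m]; t=(z0-cam[2])/(P[:,2]-cam[2]); Q=cam+(P-cam)*t[:,None]
    return Q
def campos(s):
    H=np.array(camera_params('wrist')['hand_eye'])
    return R.from_quat(s['tool_rot'],scalar_first=True).as_matrix()@H[:3,3]+s['tool_pos']
E
python3 - <<'E'
from hole import *
d=np.load('w3.npz'); im,W=d['im'],d['W']; z=W[...,2]; p,q=d['p'],d['q']
cam=campos(dict(tool_pos=p,tool_rot=q)); print(cam)
for nm,b in(('sq',(258,310,132,185)),('rd',(205,245,138,178))):
    m=box(z<.031,*b); Q=mouth(W,.036,cam,m); r=cv2.minAreaRect(Q[:,:2].astype(np.float32)); print(nm,m.sum(),r)
rect(W,box((z>.030)&(z<.042),180,325,80,225),'bay')
Rt=R.from_quat(q,scalar_first=True).as_matrix(); T=(W-p)@Rt   # tool coords
tz=T[...,2]; near=np.hypot(T[...,0],T[...,1])<.035
def rr(m,n):
    X=T[m]; c=cv2.minAreaRect(X[:,:2].astype(np.float32)); print(n,len(X),c, np.percentile(X[:,2],[2,50,98]).round(4))
for a in np.arange(-.035,.012,.003): print(a.round(3), (near&(tz>a)&(tz<a+.003)).sum(),end='; ')
print()
rr(box(near&(tz>-.030)&(tz<-.022),245,320,250,345),'rim')
rr(near&(tz>.0015)&(tz<.009)&(T[...,0]>.0),'flange')
rr(box(near&(tz>.0)&(tz<.012),235,330,220,260),'flange2')
E
```

```text
[0.51745228 0.31733578 0.28740079]
sq 1397 ((0.5232303738594055, 0.27435237169265747), (0.02631869539618492, 0.026123905554413795), 7.22156286239624)
rd 629 ((0.47994112968444824, 0.26896703243255615), (0.01902446150779724, 0.019263898953795433), 4.974679470062256)
bay 15201 [0.5012 0.272 ] [0.0887 0.0962] 7.2 z [0.0349 0.0363 0.0381]
-0.035 290; -0.032 401; -0.029 1754; -0.026 812; -0.023 824; -0.02 774; -0.017 733; -0.014 674; -0.011 602; -0.008 538; -0.005 1031; -0.002 194; 0.001 420; 0.004 976; 0.007 4; 0.01 0; 
rim 2250 ((0.0015038363635540009, -0.0011345669627189636), (0.03007325902581215, 0.027711547911167145), 2.106733798980713) [-0.029  -0.0271 -0.0222]
flange 1380 ((0.011985644698143005, -0.0007002744823694229), (0.03384366258978844, 0.014078519307076931), 88.4063720703125) [0.002  0.0044 0.0063]
flange2 1427 ((0.01298370212316513, -0.0007107872515916824), (0.033944886177778244, 0.011681103147566319), 89.66158294677734) [0.0005 0.0044 0.0063]
```

```bash
python3 - <<'E'
from h import *
p,r=go([.5242,.2730,.085],rot(np.radians(97)))
E
```

```text
shift [1.29 0.03 2.4 ] turn [-0.02  0.    0.03]
```

Emit:
jog_arm(targets=[[[1.3,0.03,0],[0,0,0],0],[[1.3,0.03,1],[0,0,0],0],[[1.3,0.03,2.2],[0,0,0],0],[[1.3,0.03,2.4],[0,0,0],0],[[1.3,0.03,2.4],[0,0,0],0],[[1.3,0.03,2.4],[0,0,0],0]])

```text
time: 8.43
tool_pos: [0.5265, 0.2737, 0.0881]
tool_rot: [0.001, 0.661, 0.75, 0.001]
contact_force: [-0.0, 0.9, -1.3]
gripper_width: 0.307
grasp_force: 59.2
```

```bash
python3 - <<'E'
from hole import *
s=state(); p,q=s['tool_pos'],s['tool_rot']; print(s['time'],p,s['contact_force'])
go([.5242,.2730,.043],rot(np.radians(97)))
im,W=cloud('wrist'); save('w4',im)
E
```

```text
8.425 [0.52645108 0.27372137 0.08805535] [-1.13175866e-04  8.88356055e-01 -1.28577876e+00]
shift [-0.02 -0.1   1.8 ] turn [ 0.02 -0.    0.03]
```

View pics/w4.png

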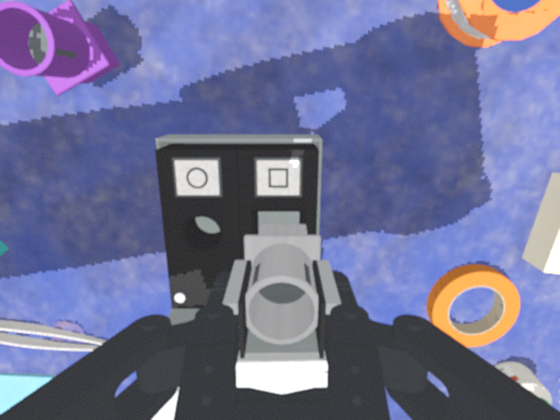

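The nozzle's mouth is lined up with the well: hole edge is centred at column 279 and the flange at 282. Lowering with small steps.

Emit:
jog_arm(targets=[[[-0.02,-0.09,0],[0,0,0],0],[[-0.02,-0.09,0.5],[0,0,0],0],[[-0.02,-0.09,0.8],[0,0,0],0],[[-0.02,-0.09,1.0],[0,0,0],0],[[-0.02,-0.09,1.0],[0,0,0],0]])

```text
time: 9.1
tool_pos: [0.523, 0.2723, 0.0605]
tool_rot: [-0.0, 0.661, 0.75, -0.001]
contact_force: [0.8, -0.0, -0.6]
gripper_width: 0.309
grasp_force: 59.3
```

```bash
python3 - <<'E'
from hole import *
s=state(); print(s['tool_pos'],s['contact_force'])
go([.5242,.2730,.043],rot(np.radians(97)))
E
```

```text
[0.52296416 0.27234625 0.06049403] [ 0.76148198 -0.00502955 -0.58844934]
shift [0.02 0.05 0.7 ] turn [-0.01  0.    0.03]
```

Emit:
jog_arm(targets=[[[0,0.03,0.3],[0,0,0],0],[[0,0.03,0.55],[0,0,0],0],[[0,0.03,0.72],[0,0,0],0],[[0,0.03,0.72],[0,0,0],0],[[0,0.03,0.72],[0,0,0],0]])

```text
time: 9.72
tool_pos: [0.5241, 0.2727, 0.0436]
tool_rot: [-0.0, 0.661, 0.75, -0.0]
contact_force: [-1.6, -1.4, 3.5]
gripper_width: 0.308
grasp_force: 59.4
```

Emit:
jog_arm(targets=[[[0,0,0.04],[0,0,0],0],[[0,0,0.04],[0,0,0],60],[[0,0,0.04],[0,0,0],60],[[0,0,0.04],[0,0,0],60],[[0,0,-1],[0,0,0],60],[[0,0,-3],[0,0,0],60],[[0,0,-5],[0,0,0],60],[[0,0,-5],[0,0,0],60]])

```text
time: 10.72
tool_pos: [0.5273, 0.2738, 0.1744]
tool_rot: [0.003, 0.661, 0.75, 0.005]
contact_force: [0.1, 0.6, 0.5]
gripper_width: 0.601
grasp_force: 0.0
```

```bash
python3 - <<'E'
from hole import *
s=state(); print(s['time'],s['tool_pos'],s['contact_force'])
im,W=cloud('wrist'); z=W[...,2]; near=np.hypot(W[...,0]-.523,W[...,1]-.274)<.03
rect(W,near&(z>.065)&(z<.078),'rim'); rect(W,near&(z>.0375)&(z<.05),'flange')
im,W=cloud('side'); z=W[...,2]; near=np.hypot(W[...,0]-.523,W[...,1]-.274)<.03
rect(W,near&(z>.06)&(z<.08),'rim side')
E
```

```text
10.725 [0.52727989 0.273847   0.17439389] [0.05154203 0.59193096 0.50933335]
rim 504 [0.5232 0.2744] [0.0287 0.0287] 55.3 z [0.066  0.0707 0.0721]
flange 1287 [0.5193 0.2791] [0.0524 0.0494] 1.7 z [0.0377 0.0403 0.0478]
rim side 122 [0.5254 0.2741] [0.0277 0.0294] 63.5 z [0.061  0.0691 0.0729]
```

The nozzle is home (rim at 71 mm, as required). Next is the flap bar: grip it across its ends, with the camera turned to the robot's side.

```bash
python3 - <<'E'
from h import *
p,r=go([.4445,.1458,.165],rot(np.radians(187.2))); print(state()['tool_pos'])
E
```

```text
shift [-4.63 -3.81  0.14] turn [ 1.000e-02  0.000e+00 -1.125e+01]
[0.52429657 0.27268638 0.16867105]
```

Emit:
jog_arm(targets=[[[-0.6,-0.5,0],[0,0,-1.3],65],[[-1.2,-1,0],[0,0,-2.6],65],[[-1.8,-1.5,0],[0,0,-3.9],65],[[-2.4,-2,0],[0,0,-5.2],65],[[-3,-2.5,0],[0,0,-6.5],65],[[-3.6,-3,0],[0,0,-7.8],65],[[-4.2,-3.5,0],[0,0,-9.1],65],[[-4.6,-3.8,0],[0,0,-10.4],65]])

```text
time: 11.82
tool_pos: [0.4425, 0.1458, 0.1656]
tool_rot: [-0.002, -0.007, 1.0, -0.0]
contact_force: [0.2, -0.4, -1.1]
gripper_width: 0.648
grasp_force: 0.0
```

```bash
python3 - <<'E'
from h import *
s=state(); print(s['tool_pos'],s['joint_pos'])
p,r=go([.4445,.1458,.165],rot(np.radians(187.2)))
go([.4445,.1458,.10],rot(np.radians(187.2)))
im,W=cloud('wrist'); save('w5',im); z=W[...,2]
m=(z>.065)&(z<.095)&(im.max(2)<70)&(np.hypot(W[...,0]-.4445,W[...,1]-.1458)<.03)
rect(W,m,'bar')
E
```

```text
[0.4424645  0.14576118 0.16557036] [ 1.58314215e-01 -2.91139072e-01  2.03858291e+00 -6.47330533e-05
  1.39874692e+00 -1.42552293e+00]
shift [-0.08  0.    0.02] turn [-0.   -0.03 -0.81]
shift [-0.09  0.    2.62] turn [-0.   -0.03 -0.81]
bar 611 [0.4428 0.1449] [0.0079 0.0348] 7.7 z [0.0804 0.0838 0.0852]
```

Emit:
jog_arm(targets=[[[-0.06,0,0.5],[0,0,-0.8],65],[[-0.06,0,2],[0,0,-0.8],65],[[-0.06,0,3.5],[0,0,-0.8],65],[[-0.06,0,4.15],[0,0,-0.8],65],[[-0.06,0,4.15],[0,0,-0.8],65],[[-0.06,0,4.15],[0,0,-0.8],65]])

```text
time: 12.62
tool_pos: [0.4468, 0.1468, 0.0658]
tool_rot: [0.001, -0.059, 0.998, 0.0]
contact_force: [-1.0, 1.0, -0.4]
gripper_width: 0.652
grasp_force: 0.0
```

Emit:
jog_arm(targets=[[[0,0,0],[0,0,0],20],[[0,0,0],[0,0,0],20],[[0,0,0],[0,0,0],20],[[0,0,0],[0,0,0],20]])

```text
time: 13.12
tool_pos: [0.4472, 0.1457, 0.0659]
tool_rot: [0.002, -0.06, 0.998, -0.001]
contact_force: [1.0, -4.1, 0.4]
gripper_width: 0.397
grasp_force: 59.5
```

```bash
python3 - <<'E'
from h import *
s=state(); print(s['time'],s['tool_pos'],s['contact_force'],s['gripper_width'],s['grasp_force'])
# arc rows in tool units relative to now
y=np.radians(7.2); xc=np.array([np.cos(y),np.sin(y),0])
R0=R.from_quat(s['tool_rot'],scalar_first=True).as_matrix()
r=.1195
for a in np.arange(8,105,8):
    t=np.radians(a); d=xc*r*(1-np.cos(t))+np.array([0,0,r*np.sin(t)])
    print(a,(R0.T@d/.025).round(2))
E
```

```text
13.125 [0.44717096 0.14572089 0.06585111] [ 0.96710171 -4.10375847  0.35439843] 0.3967299257939723 59.49700176715851
8 [-0.05 -0.   -0.67]
16 [-0.19 -0.   -1.32]
24 [-0.42 -0.   -1.94]
32 [-0.73 -0.   -2.53]
40 [-1.13 -0.   -3.07]
48 [-1.59  0.   -3.55]
56 [-2.12  0.   -3.96]
64 [-2.7   0.01 -4.29]
72 [-3.32  0.01 -4.54]
80 [-3.96  0.01 -4.7 ]
88 [-4.63  0.02 -4.76]
96 [-5.29  0.02 -4.74]
104 [-5.95  0.03 -4.62]
```

Emit:
jog_arm(targets=[[[-0.05,0,-0.67],[0,0,0],20],[[-0.19,0,-1.32],[0,0,0],20],[[-0.42,0,-1.94],[0,0,0],20],[[-0.73,0,-2.53],[0,0,0],20],[[-1.13,0,-3.07],[0,0,0],20],[[-1.59,0,-3.55],[0,0,0],20],[[-1.59,0,-3.55],[0,0,0],20]])

```text
time: 14.0
tool_pos: [0.4867, 0.1507, 0.1539]
tool_rot: [0.001, -0.059, 0.998, -0.001]
contact_force: [4.2, -3.7, -6.6]
gripper_width: 0.393
grasp_force: 61.3
```

```bash
python3 - <<'E'
from h import *
s=state(); print(s['time'],s['tool_pos'],s['contact_force'],s['ft_torque'],s['gripper_width'],s['grasp_force'])
im,W=cloud('side'); save('s6',im[60:330,150:480])
E
```

```text
14.0 [0.48670935 0.15071683 0.15390027] [ 4.23374081 -3.67984368 -6.62171744] [-0.67543844 -0.37814903 -0.08379516] 0.3925577058269327 61.252262592315674
```

View pics/s6.png

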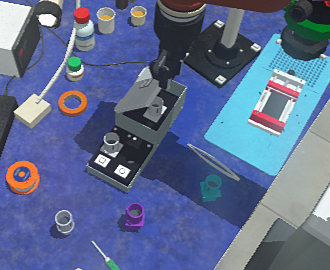

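The flap is about half open with the bar still gripped. The slot nozzle shows at crop (153,107) and the square one is home at (110,142).

Emit:
jog_arm(targets=[[[-0.53,0,-0.41],[0,0,0],20],[[-1.11,0,-0.74],[0,0,0],20],[[-1.73,0,-0.99],[0,0,0],20],[[-2.37,0.01,-1.15],[0,0,0],20],[[-3.04,0.02,-1.21],[0,0,0],20],[[-3.7,0.02,-1.19],[0,0,0],20],[[-3.7,0.02,-1.19],[0,0,0],20]])

```text
time: 14.92
tool_pos: [0.5776, 0.1621, 0.1833]
tool_rot: [-0.0, -0.06, 0.998, -0.001]
contact_force: [-0.4, -6.1, -0.5]
gripper_width: 0.39
grasp_force: 59.5
```

```bash
python3 - <<'E'
from h import *
s=state(); print(s['time'],s['tool_pos'],s['contact_force'],s['ft_torque'],s['gripper_width'],s['grasp_force'])
E
```

```text
14.925 [0.57760416 0.16214768 0.18334983] [-0.37034529 -6.10328068 -0.4769758 ] [-0.82123197  0.29433241  0.35546219] 0.3896320271280438 59.53589916229248
```

Emit:
jog_arm(targets=[[[0,0,0],[0,0,0],70],[[0,0,0],[0,0,0],70],[[0,0,0],[0,0,0],70],[[0.8,0,0],[0,0,0],70],[[2,0,0],[0,0,0],70],[[4,0,0],[0,0,0],70],[[4,0,0],[0,0,0],70],[[4,0,0],[0,0,0],70]])

```text
time: 15.92
tool_pos: [0.4783, 0.1512, 0.1838]
tool_rot: [0.001, -0.06, 0.998, 0.0]
contact_force: [-0.0, 0.2, 0.1]
gripper_width: 0.698
grasp_force: 0.0
```

```bash
python3 - <<'E'
from h import *
s=state(); print(s['time'],s['tool_pos'],s['contact_force'])
im,W=cloud('wrist'); save('w7',im); z=W[...,2]
near=np.hypot(W[...,0]-.5063,W[...,1]-.1537)<.032
rect(W,near&(z>.064)&(z<.078),'rim'); rect(W,near&(z>.0375)&(z<.045),'flange')
m=(z>.09)&(z<.22)&(W[...,0]>.5)&(abs(W[...,1]-.16)<.06)
print(m.sum(), [W[m&(abs(z-h)<.01)].mean(0).round(3) if (m&(abs(z-h)<.01)).sum() else None for h in(.1,.13,.16,.19)])
E
```

```text
15.925 [0.47829079 0.15120411 0.18379802] [-0.02010925  0.15771594  0.12675817]
rim 509 [0.5065 0.1532] [0.0288 0.0286] 34.3 z [0.0646 0.0705 0.0719]
flange 884 [0.5093 0.1509] [0.0568 0.0567] 89.0 z [0.0379 0.0391 0.0415]
11138 [array([0.563, 0.162, 0.1  ]), array([0.564, 0.162, 0.13 ]), array([0.564, 0.163, 0.154]), None]
```

View pics/w7.png

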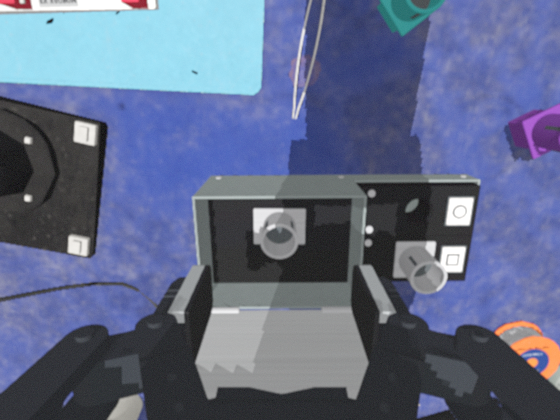

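The flap stands upright and the slot nozzle sits exposed at (279,237). The square nozzle is home at (424,270).

```bash
python3 - <<'E'
from h import *
Y=rot(np.radians(187.2)); go([.5060,.1532,.12],Y); go([.5060,.1532,.045],Y)
E
```

```text
shift [-1.09 -0.05  2.56] turn [ 0.    0.01 -0.05]
shift [-1.08 -0.05  5.56] turn [ 0.    0.01 -0.05]
```

Emit:
jog_arm(targets=[[[-0.6,-0.05,0],[0,0,0],60],[[-1.08,-0.05,1],[0,0,0],60],[[-1.08,-0.05,2.3],[0,0,0],60],[[-1.08,-0.05,2.5],[0,0,0],60],[[-1.08,-0.05,2.5],[0,0,0],60]])

```text
time: 16.6
tool_pos: [0.5055, 0.153, 0.121]
tool_rot: [0.0, -0.059, 0.998, 0.0]
contact_force: [-0.6, -0.8, 0.7]
gripper_width: 0.605
grasp_force: 0.0
```

```bash
python3 - <<'E'
from h import *
s=state(); print(s['tool_pos'],s['contact_force'])
Y=rot(np.radians(187.2)); go([.5060,.1532,.045],Y)
im,W=cloud('wrist'); z=W[...,2]
near=np.hypot(W[...,0]-.5063,W[...,1]-.1537)<.026
rect(W,near&(z>.064)&(z<.078),'rim')
E
```

```text
[0.50546869 0.15298394 0.1210178 ] [-0.60748277 -0.77060459  0.66955028]
shift [-0.02  0.01  3.04] turn [ 0.    0.   -0.05]
rim 887 [0.5066 0.153 ] [0.0292 0.0285] 5.6 z [0.0648 0.0706 0.0719]
```

Emit:
jog_arm(targets=[[[-0.02,0,1],[0,0,0],60],[[-0.02,0,2],[0,0,0],60],[[-0.02,0,3],[0,0,0],60],[[-0.02,0,3.04],[0,0,0],60],[[-0.02,0,3.04],[0,0,0],60],[[-0.02,0,3.04],[0,0,0],60]])

```text
time: 17.4
tool_pos: [0.5067, 0.1532, 0.0465]
tool_rot: [0.002, -0.06, 0.998, 0.0]
contact_force: [-0.2, 0.2, -0.4]
gripper_width: 0.599
grasp_force: 0.0
```

Emit:
jog_arm(targets=[[[0,0,0],[0,0,0],0],[[0,0,0],[0,0,0],0],[[0,0,0],[0,0,0],0],[[0,0,0],[0,0,0],0],[[0,0,0],[0,0,0],0]])

```text
time: 18.02
tool_pos: [0.5062, 0.1531, 0.0458]
tool_rot: [0.001, -0.06, 0.998, 0.0]
contact_force: [-1.6, 0.4, 6.3]
gripper_width: 0.305
grasp_force: 59.1
```

Emit:
jog_arm(targets=[[[0,0,-0.4],[0,0,0],0],[[0,0,-1.2],[0,0,0],0],[[0,0,-2.4],[0,0,0],0],[[0,0,-3.8],[0,0,0],0],[[0,0,-5],[0,0,0],0],[[0,0,-5],[0,0,0],0]])

```text
time: 18.77
tool_pos: [0.5069, 0.1532, 0.1726]
tool_rot: [0.003, -0.06, 0.998, 0.0]
contact_force: [0.3, 0.7, -0.9]
gripper_width: 0.302
grasp_force: 59.1
```

```bash
python3 - <<'E'
from h import *
s=state(); print(s['tool_pos'],s['contact_force'],s['gripper_width'],s['grasp_force'])
Y=rot(np.radians(187.2)); go([.39,.19,.24],Y)
E
```

```text
[0.50686127 0.15321239 0.17256497] [ 0.2888437   0.72506259 -0.85975548] 0.3017533646315822 59.14102613925934
shift [ 4.45  2.02 -2.72] turn [ 0.    0.04 -0.05]
```

Emit:
jog_arm(targets=[[[0.8,0.3,-0.5],[0,0,0],0],[[1.7,0.7,-1],[0,0,0],0],[[2.6,1.1,-1.5],[0,0,0],0],[[3.5,1.5,-2],[0,0,0],0],[[4.2,1.9,-2.5],[0,0,0],0],[[4.45,2,-2.7],[0,0,0],0],[[4.45,2,-2.7],[0,0,0],0],[[4.45,2,-2.7],[0,0,0],0]])

```text
time: 19.77
tool_pos: [0.3889, 0.189, 0.236]
tool_rot: [-0.001, -0.059, 0.998, -0.0]
contact_force: [-0.3, -0.8, -0.1]
gripper_width: 0.311
grasp_force: 59.1
```

```bash
python3 - <<'E'
from h import *
s=state(); print(s['time'],s['tool_pos'],s['tool_rot'],s['contact_force'],s['gripper_width'],s['grasp_force'])
im,W=cloud('side'); z=W[...,2]
near=np.hypot(W[...,0]-.523,W[...,1]-.274)<.025
rect(W,near&(z>.06)&(z<.08),'sq rim side')
m=(z>.09)&(z<.19)&(W[...,0]>.5)&(abs(W[...,1]-.16)<.06)
print([W[m&(abs(z-h)<.008)].mean(0).round(3) for h in(.1,.12,.14,.16)])
a=im[40:340,100:460]; im2,W2=cloud('wrist'); b=im2
save('fin',np.hstack([cv2.resize(a,(432,360)),cv2.resize(b,(368,276)).copy() if 0 else cv2.copyMakeBorder(cv2.resize(b,(368,276)),0,84,0,0,cv2.BORDER_CONSTANT)]))
q=s['tool_rot']; T=(W2-s['tool_pos'])@R.from_quat(q,scalar_first=True).as_matrix()
n=(np.hypot(T[...,0],T[...,1])<.035)&(T[...,0]>.012)&(T[...,2]>0)&(T[...,2]<.05); print('flange/mouth tool z',n.sum(),np.percentile(T[n][:,2],[5,50,95]))
E
```

```text
19.775 [0.38887907 0.18903887 0.23600055] [-7.60736378e-04 -5.93198823e-02  9.98238701e-01 -2.63304511e-04] [-0.25722317 -0.773104   -0.13806814] 0.31050864362311337 59.13773775100708
sq rim side 128 [0.525  0.2744] [0.0283 0.0278] 38.7 z [0.0607 0.069  0.0725]
[array([0.879, 0.185, 0.096]), array([0.569, 0.158, 0.12 ]), array([0.594, 0.159, 0.14 ]), array([0.736, 0.173, 0.155])]
flange/mouth tool z 873 [0.00193616 0.00661509 0.00825188]
```

View pics/fin.png

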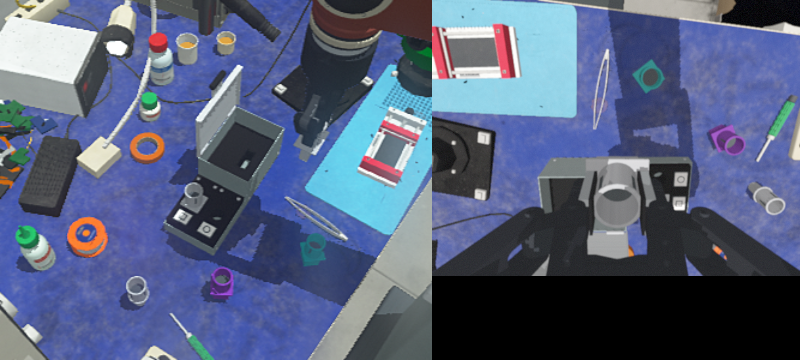

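The final view shows the flap upright at (222,120), the square nozzle home at (193,195), and the slot nozzle held upright in the gripper in front of the caddy with its mouth at about 0.20 m. The bystanders have not moved.

```bash
python3 -c "
from plant import *
print(job_done())"
```

```text
the job is handed in; nothing more can be done
None
```

The job is handed in at about 20 s: the square nozzle is home and released, the flap stands open, and the slot nozzle is held upright, mouth down, in front of the caddy with its mouth about 20 cm above the bench.

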